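# Cap the sample tubes and hold their block in the datum corner

## Task

Two of the three flip caps on the aluminium tube block stand open: first press them shut, then bring the block, upright on the bench, into the corner of the two low steel stop bars, with one long side flat against the long bar and one end flat against the short bar. Finish while still holding it with the fingers, pressed firmly against both bars at once, so that it could be clamped there; do not let go at the end. Never tip the block over, and leave the other things on the bench where they are.

Things in the scene. Friction and masses are not known exactly. Their poses are not given: they have to be found in the camera images.
- tube_block: Loose aluminium block, 100 mm long (x) x 44 wide (y) x 52 high, 0.3 to 0.65 kg, with three white flip-cap tubes in a row along x, 30 mm apart. Origin at the centre of its underside, z up. Shut caps (14 mm round, 3 thick) reach 61 mm above the underside, half-open ones up to 76. All hinges are on its +y side, axes along x at y = 8.5, z = 58 mm. Can be gripped across its 44 mm width.
- datum_corner: Fixed corner of two square steel bars on the bench, 14 mm high and 18 mm wide. Origin on the bench at the inner corner where the two stop faces meet. The block belongs at its x < 0, y > 0: fully home, the block's centre is at x = -50 mm, y = +22 mm in this frame with its long axis along this frame's x (either way round).
- far_stop: The short bar, 60 mm long, fixed; same origin and axes as datum_corner. Its stop face is the plane x = 0, from y = 0 to 60 mm, and takes the end of the block.
- side_stop: The long bar, 110 mm long, fixed; same origin and axes as datum_corner. Its stop face is the plane y = 0, from x = -110 mm to 0, and takes a long side of the block.
- cap_top_0 (a point): Centre of the top of the first cap when it is shut: 61 mm above the block's underside, at block x = -30 mm, y = 0.
- cap_top_1 (a point): Centre of the top of the middle cap when it is shut: 61 mm above the block's underside, at block x = 0 mm, y = 0.
- cap_top_2 (a point): Centre of the top of the third cap when it is shut: 61 mm above the block's underside, at block x = 30 mm, y = 0.
- cap_0 (a joint): Hinge of the first flip cap (at tube_block x = -30 mm). 0 = shut flat on its tube, grows as the cap swings up towards the block's +y, 1.57 = upright, at most 1.9. Starts open at 0.45 to 0.95 rad. Free end 18.5 mm from the axis. Stiff: it stays where it is left; pushed over from the hinge side and then down it shuts with a few N.
- cap_1 (a joint): Hinge of the middle flip cap (at tube_block x = 0 mm). 0 = shut flat on its tube, grows as the cap swings up towards the block's +y, 1.57 = upright, at most 1.9. Shut at the start. Free end 18.5 mm from the axis. Stiff: it stays where it is left; pushed over from the hinge side and then down it shuts with a few N.
- cap_2 (a joint): Hinge of the third flip cap (at tube_block x = 30 mm). 0 = shut flat on its tube, grows as the cap swings up towards the block's +y, 1.57 = upright, at most 1.9. Starts open at 0.45 to 0.95 rad. Free end 18.5 mm from the axis. Stiff: it stays where it is left; pushed over from the hinge side and then down it shuts with a few N.
- pen: Bystander: slim pen lying on the bench, 143 mm long (its y), 11 mm wide, 9 mm high; origin under its centre.
- tape: Bystander: roll of tape stuck flat on the bench (does not move), 62 mm across, 18 mm high; origin under its centre.
- bench_timer: Bystander: small timer lying on its back, 60 x 66 mm, 19 mm high; origin under its centre.
- dropper: Bystander: small dropper bottle, 27 mm across, 66 mm high; origin under its centre.
Not all that is in view belongs to the job. Leave any blue, brown or green look-alike of the datum_corner alone.

How it is judged:
On the way, in this order (a step that is already met when the one before it is completed fails the run):
1. all three caps are shut (value of joint each of cap_0, cap_1, cap_2 below 0.12 rad), for 0.2 s.
2. with the caps shut, the block is home in the corner, pressed against both bars at once (all of step 1 and x of tube_block in the frame of datum_corner between -0.054 and -0.046 m and y of tube_block in the frame of datum_corner between 0.018 and 0.026 m and angle between the x axis of tube_block and the x axis of datum_corner, either way round below 0.06 rad and angle between tube_block's own z axis and vertical below 0.06 rad and height (world z) of tube_block below 0.004 m and contact force between tube_block and far_stop above 1.5 N and contact force between tube_block and side_stop above 1.5 N and contact force between the fingers and tube_block above 1.5 N), for 0.2 s.
At the end, for the whole second after the job is handed in: Caps shut within 0.12 rad; block upright on the bench (tilt under 0.06 rad, raised under 4 mm), centre within 4 mm of home along each bar, parallel within 0.06 rad; the fingers touch it with over 1.5 N and it presses on each bar with over 1.5 N (all of step 2); the arm keeps its last pose, push and grip.
It fails at once if the tube block is tipped by more than 0.4 rad (angle between tube_block's own z axis and vertical above 0.4 rad).
It fails at once if another thing on the bench is moved by more than 30 mm (distance of any of pen, bench_timer, dropper from where it was at the start of the episode above 0.03 m).
It also fails if it takes over 61 s, if anything falls off the work surface, if the arm or the gripper's body presses on something with over 40 N, if the wrist force passes 120 N, or if a joint passes its speed limit or range.

## Robot

A 6-joint arm with a two-finger parallel gripper is mounted at the origin on a cart in front of the work surface, level with it; the furniture and walls round the work are solid. World frame = base frame: x ahead of the robot, y to its left, z up, the work surface at z = 0. Lengths are in m, angles in rad, forces in N, time in s.
With the tool pointing down it reaches from about 0.375 to 0.9 m from the base axis. Payload 3.1 kg.
Tool frame: the origin (TCP) lies at the centre of the arm's flange, where the gripper is bolted on; the fingertips stand 173 mm ahead of it and the grasp point (between the pads) lies 155 mm ahead of it; z points along the fingers, x is the direction in which the jaws open and shut, and the axes are right-handed (so a half turn about z gives the same grasp; the last joint's range is limited). The gripper opens to 85 mm and grips with 20 to 120 N. Pads are 22 mm wide; open, the fingers measure 114 mm over their backs; the gripper's body (76 mm by 85 mm) begins 54 mm behind the grasp point. The pads swing forward as they close: fully open they stand 13 mm farther back than shut.
Start: joints at [-1.423, 0.527, 1.433, -0, 1.181, -0.178], TCP at [0.201, -0.592, 0.405] pointing down, gripper open.
Joint ranges: [-3.08, 3.08], [-0.75, 2.2], [0.22, 2.44], [-1.43, 4.57], [0, 2.65], [-2.85, 2.85]. Speed limits (rad/s): [2.79, 2.79, 3.14, 3.14, 3.14, 3.14].

## Interface

Orientations are given as a unit quaternion [x, y, z, w].
In Python, from station import manip gives the robot as it stands.
- The arm moves only by the shell command python3 -m jog 'ROWS' [OPENING] [FORCE]. ROWS is JSON, a list that holds one entry, the list of rows, each a list of 4 numbers: the shift along the world's x, y, z in mm, then the turn about the world's z in degrees. A call has exactly 8 rows; each row shifts and turns the commanded pose from where the row before left it; what a row does not reach is not made up. A row lasts 1/8 s, in which the tool goes at most 62.5 mm and 10.7 degrees, less where a joint would pass 70% of its speed; a pose out of reach is approached as far as the arm can. A call is refused whole if a number of a shift passes 62.5 or a number of a turn 10.7, either way. A call with a gripper value outside its range is refused whole. OPENING is the opening in per cent of the stroke, from 0 (shut) to 100 (fully open), set as the call begins (- or left out, the last holds). The fingers move at their own pace and stop on an object; FORCE is the grip in N (left out, the last holds). Time passes only in rows, so rows that do not move let the fingers close, or fill a call up. It gives the time, the measured TCP pose, the force and the opening at its end, in the units of the state.
- manip.sense(): the state, without advancing time (a new reading comes with each control period).
- manip.snapshot(name): name is "scene" or "top" or "wrist"; returns the picture (384x512x3 uint8, red, green, blue); there is no depth.
- manip.camera_info(name): a dict with "fx", "fy", "cx", "cy" (pixels), "R" (3x3) and "t" (3): a world point X has camera coordinates R X + t. Camera axes: x right, y down, z forward; pixel columns grow to the right and rows downward; lengths in m; the calibration is good to about 2 mm. A picture is of the moment at which its call begins: read the wrist's pose just before it. camera_info takes no time and is no camera call; for the wrist camera it gives the pose at the moment of the call.
- manip.sign_off(): hands the job in, once; it reports no verdict.
The state is a dict: "t": time; "q": joint angles; "qd": joint speeds; "tau": joint torques, N m; "tcp_pos": TCP position; "tool_rot": TCP orientation; "force": force on the tool from outside, world axes, zero at the start; "ft_torque": the same for the moment, N m; "finger_gap": opening from 0.0 (shut) to 1.0 (fully open).
Only numpy, scipy, OpenCV 4.12 (cv2) and the standard library are available. Lean on these libraries where they do the work, as an engineer would, in place of code of your own. Each camera call takes 0.05 s, during which the arm holds its last target. There are 200 camera calls.

## Working session

There is one attempt and no reset: what is moved stays moved. The work goes in short steps, Python scripts to look and compute and a shell command to move; the robot and the scene stay as the last step left them, time stands still between calls to the robot, and variables do not carry over. Pictures are saved under pics/ and viewed, about 8 in all and at most 12, crops included, and the job is handed in when it is done.

```bash
ls; mkdir -p pics
python3 - <<'E'
from station import manip
import cv2,json
print(manip.sense())
for n in("top","scene"):
    im=manip.snapshot(n); cv2.imwrite(f"pics/{n}0.png",im[:,:,::-1])
    c=manip.camera_info(n); print(n,c)
a=cv2.imread("pics/top0.png")
cv2.imwrite("pics/top0b.png",cv2.resize(a,(800,600),interpolation=cv2.INTER_CUBIC))
E
```

```text
pics
{'t': 0.0, 'q': array([-1.42248563e+00,  5.28432299e-01,  1.43390306e+00,  3.02281405e-05,
        1.18142022e+00, -1.78498701e-01]), 'qd': array([ 0.00033979,  0.00022794,  0.00032033,  0.00050202, -0.00052828,
       -0.00111246]), 'tau': array([ 3.65376463e-04, -4.42353272e+01, -1.78023952e+01, -3.65567812e-04,
        8.36570340e-03,  8.91216487e-07]), 'tcp_pos': array([ 0.20061858, -0.59155571,  0.40375379]), 'tool_rot': array([ 8.12714741e-01, -5.82660777e-01, -7.43050192e-04, -7.85897911e-04]), 'force': array([ 0.2350073 ,  0.07220446, -0.05773904]), 'ft_torque': array([0.01440027, 0.05623077, 0.01565549]), 'finger_gap': 1.000950022829086}
top {'fx': 437.2755029526123, 'fy': 437.2755029526123, 'cx': 255.28358771395781, 'cy': 183.39639773843652, 'R': array([[ 0.08582828, -0.996309  , -0.00136912],
       [-0.97460229, -0.08367288, -0.2077239 ],
       [ 0.20684263,  0.01916294, -0.97818654]]), 't': array([-0.20870515,  0.5429181 ,  1.17181188])}
scene {'fx': 374.8669491922288, 'fy': 374.8669491922288, 'cx': 258.6648498603693, 'cy': 196.71901827995305, 'R': array([[-8.66522481e-01, -4.99138044e-01,  5.17011096e-05],
       [-1.92560605e-01,  3.34196911e-01, -9.22622804e-01],
       [ 4.60498863e-01, -7.99483357e-01, -3.85703461e-01]]), 't': array([0.40198827, 0.24876827, 0.7383333 ])}
```

View pics/top0b.png

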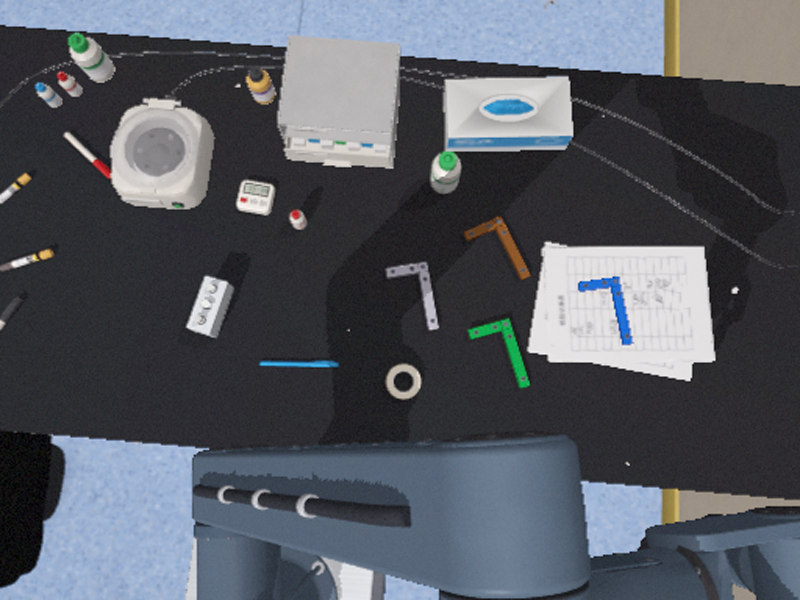

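View pics/scene0.png

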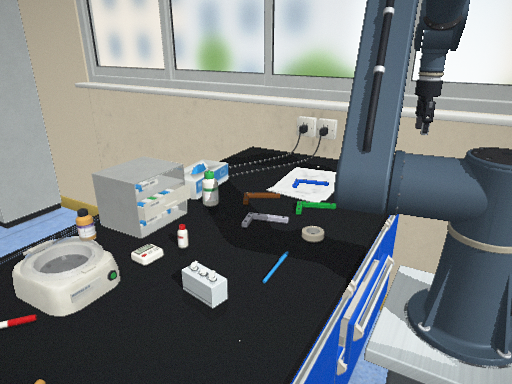

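The top view shows the block at (210,305), the grey corner at (425,265) with its inner side facing lower left, the tape at (403,381), the pen at (298,364), the dropper at (297,218) and the timer at (256,197). Next I'll convert these to world coordinates.

```bash
cat > h.py <<'E'
import numpy as np,cv2
from station import manip
def ray(c,u,v,z):
    "pixel -> world point on plane z"
    R=np.array(c["R"]);t=np.array(c["t"]);C=-R.T@t
    d=R.T@np.array([(u-c["cx"])/c["fx"],(v-c["cy"])/c["fy"],1.])
    return C+d*(z-C[2])/d[2]
def proj(c,X):
    p=np.array(c["R"])@np.array(X)+np.array(c["t"]);return c["fx"]*p[0]/p[2]+c["cx"],c["fy"]*p[1]/p[2]+c["cy"]
E
python3 - <<'E'
from h import *
c=manip.camera_info("top")
for n,u,v,z in [("block",210,305,.055),("blkA",220,280,.052),("blkB",205,332,.052),("inner",417,275,.014),("outer",428,264,.014),("longend",433,328,.014),("shortend",388,270,.014),("tape",403,381,.018),("penL",262,363,.009),("penR",337,364,.009),("drop",297,215,.06),("timer",256,197,.019),("green",505,322,.014)]:
    print(n,ray(c,u*.64,v*.64,z).round(3))
w=manip.camera_info("wrist");s=manip.sense()
R=np.array(w["R"]);C=-R.T@w["t"];print("cam-tcp",C-s["tcp_pos"],"axis",R[2],"right",R[0],w["fx"])
from scipy.spatial.transform import Rotation as Q
print(Q.from_quat(s["tool_rot"]).as_matrix().round(3))
E
```

```text
block [0.497 0.173 0.055]
blkA [0.544 0.162 0.052]
blkB [0.448 0.176 0.052]
inner [ 0.593 -0.192  0.014]
outer [ 0.616 -0.211  0.014]
longend [ 0.496 -0.23   0.014]
shortend [ 0.598 -0.138  0.014]
tape [ 0.394 -0.183  0.018]
penL [0.405 0.076 0.009]
penR [ 0.415 -0.06   0.009]
drop [0.676 0.036 0.06 ]
timer [0.718 0.126 0.019]
green [ 0.518 -0.361  0.014]
cam-tcp [ 0.07904949  0.02726755 -0.03174954] axis [-0.30435177 -0.10040696 -0.9472531 ] right [ 0.32167837 -0.94684427 -0.00299141] 272.11401006774895
[[ 0.321 -0.947 -0.   ]
 [-0.947 -0.321  0.002]
 [-0.002 -0.    -1.   ]]
```

```bash
python3 -m jog '[[[38,46,0,-2],[38,46,0,-2],[38,46,0,-2],[38,46,0,-2],[38,46,0,0],[38,46,0,0],[38,46,0,0],[38,46,0,0]]]' - 25
python3 - <<'E'
from h import *
s=manip.sense();c=manip.camera_info("wrist");im=manip.snapshot("wrist")[:,:,::-1]
import pickle;pickle.dump((c,im.copy()),open("corner.pkl","wb"))
cv2.imwrite("pics/w1.png",cv2.resize(im,(768,576),interpolation=cv2.INTER_CUBIC));print(s["tcp_pos"],s["q"],s["qd"].round(2))
E
```

```text
t: 1.1
tcp_pos: [0.5056, -0.2222, 0.4045]
tool_rot: [0.77, -0.638, -0.0, 0.0]
force: [0.2, -0.1, -0.3]
finger_gap: 1.001
[ 0.50559229 -0.22220694  0.40445909] [-6.16430449e-01  4.30086393e-01  1.61666877e+00 -1.18234566e-04
  1.09524559e+00  7.67375104e-01] [ 0.89  0.15 -0.27  0.    0.11  0.89]
```

View pics/w1.png

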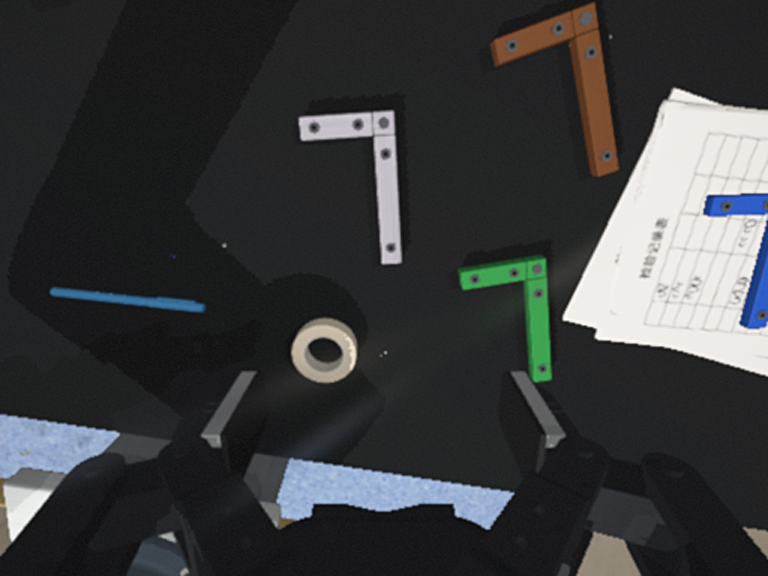

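The wrist view shows the grey L with its inner corner at about (374,137), the pen at (127,300) and the tape at (324,351). Next I'll measure the L and move to the block.

```bash
python3 - <<'E'
from h import *
import pickle
c,im=pickle.load(open("corner.pkl","rb"))
hsv=cv2.cvtColor(im,cv2.COLOR_BGR2HSV)
m=((hsv[...,2]>110)&(hsv[...,1]<50)).astype(np.uint8)
m=cv2.morphologyEx(m,cv2.MORPH_CLOSE,np.ones((5,5)))
n,l,st,ce=cv2.connectedComponentsWithStats(m)
k=l[int(124/1.5),int(340/1.5)];print(k,st[k])
cnt=max(cv2.findContours((l==k).astype(np.uint8),cv2.RETR_EXTERNAL,cv2.CHAIN_APPROX_NONE)[0],key=len)
p=cv2.approxPolyDP(cnt,4,True)[:,0]
for q in p: print(q,ray(c,*q,.014).round(4)[:2])
E
python3 -m jog '[[[-10,50,0,-3],[-10,50,0,-3],[-10,50,0,-3],[-10,50,0,-3],[-10,50,0,-3],[-10,50,0,-3],[-10,50,0,-3],[-10,40,0,0]]]'
python3 - <<'E'
from h import *
s=manip.sense();c=manip.camera_info("wrist");im=manip.snapshot("wrist")[:,:,::-1]
import pickle;pickle.dump((c,im.copy()),open("block.pkl","wb"))
cv2.imwrite("pics/w2.png",cv2.resize(im,(768,576),interpolation=cv2.INTER_CUBIC));print(s["tcp_pos"],s["q"].round(2))
E
```

```text
3 [ 199   74   69  102 2242]
[199  78] [ 0.6017 -0.1335]
[201  93] [ 0.5851 -0.1381]
[249  91] [ 0.5985 -0.196 ]
[254 175] [ 0.4946 -0.2218]
[266 175] [ 0.4977 -0.2378]
[262  74] [ 0.6203 -0.208 ]
t: 2.15
tcp_pos: [0.4239, 0.1676, 0.4046]
tool_rot: [-0.641, 0.767, 0.0, -0.0]
force: [0.4, -0.4, -0.4]
finger_gap: 1.001
[0.4239297  0.16764953 0.40457653] [0.13 0.3  1.84 0.   1.   1.88]
```

View pics/w2.png

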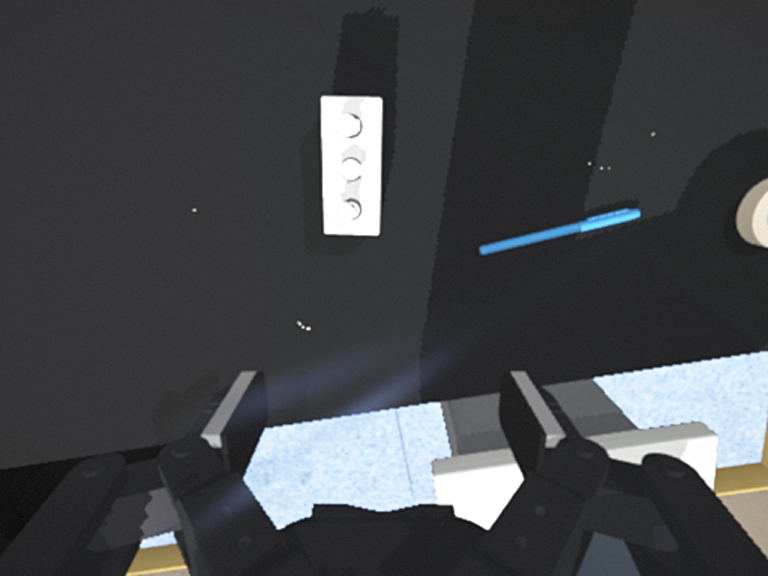

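Run:
```python
from h import *
import pickle
c,im=pickle.load(open("block.pkl","rb"))
cr=im[55:165,190:280];a=np.clip((cr.astype(float)-90)*1.55,0,255).astype(np.uint8)
cv2.imwrite("pics/w2c.png",cv2.resize(a,None,fx=5.4,fy=5.4,interpolation=cv2.INTER_CUBIC))
hsv=cv2.cvtColor(im,cv2.COLOR_BGR2HSV)
m=((hsv[...,2]>120)&(hsv[...,1]<50)).astype(np.uint8)
m=cv2.morphologyEx(m,cv2.MORPH_CLOSE,np.ones((3,3)))
n,l,st,ce=cv2.connectedComponentsWithStats(m);k=l[95,218];print(st[k])
cnt=max(cv2.findContours((l==k).astype(np.uint8),cv2.RETR_EXTERNAL,cv2.CHAIN_APPROX_NONE)[0],key=len)
p=cv2.approxPolyDP(cnt,3,True)[:,0]
for q in p: print(q,ray(c,*q,.052).round(4)[:2],ray(c,*q,.0).round(4)[:2])
print(cv2.minAreaRect(cnt))
for nme,z in[("top",.052)]:
    P=np.array([ray(c,*q,z)[:2]*1000 for q in cnt[:,0]],np.float32);print(cv2.minAreaRect(P))
C=-np.array(c["R"]).T@c["t"];print(C)
```

```text
[ 214   64   41   93 3674]
[214  64] [0.5515 0.1905] [0.5588 0.1966]
[216 155] [0.4553 0.2103] [0.4471 0.2195]
[252 156] [0.4465 0.1684] [0.4369 0.1709]
[254  66] [0.542  0.1487] [0.5478 0.148 ]
((234.0, 110.0), (92.0, 40.0), 90.0)
((499.0838928222656, 179.45376586914062), (44.67168426513672, 100.09833526611328), 78.48448944091797)
[0.50605049 0.15332459 0.37277174]
```

View pics/w2c.png

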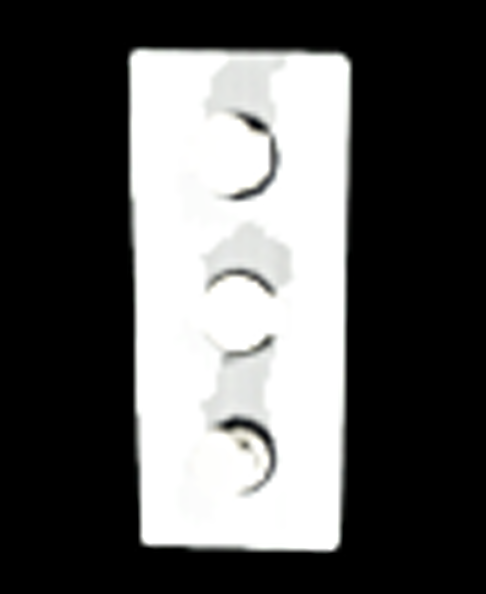

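```bash
python3 - <<'E'
from h import *
import pickle
c,im=pickle.load(open("block.pkl","rb"))
print(ray(c,234.6,112.8,.061))
E
python3 -m jog '[[[23,9,0,-1],[23,9,0,0],[0,0,-30,0],[0,0,-30,0],[0,0,-30,0],[0,0,-30,0],[0,0,-23,0],[0,0,0,0]]]' 0
```

```text
[0.49866562 0.17816816 0.061     ]
t: 3.2
tcp_pos: [0.4701, 0.1836, 0.2601]
tool_rot: [-0.634, 0.773, 0.001, -0.002]
force: [-0.3, 0.9, 0.3]
finger_gap: -0.003
```

```bash
python3 -m jog '[[[0,0,-4,0],[0,0,-4,0],[0,0,-4,0],[0,0,-4,0],[0,0,-3,0],[0,0,-3,0],[0,0,-2,0],[0,0,0,0]]]'
python3 - <<'E'
from h import *
im=manip.snapshot("wrist")[:,:,::-1]
cv2.imwrite("pics/w3.png",cv2.resize(im,(768,576),interpolation=cv2.INTER_CUBIC))
E
```

```text
t: 4.2
tcp_pos: [0.4706, 0.1841, 0.2375]
tool_rot: [-0.634, 0.773, 0.0, -0.0]
force: [-0.1, -0.5, 0.2]
finger_gap: -0.003
```

View pics/w3.png

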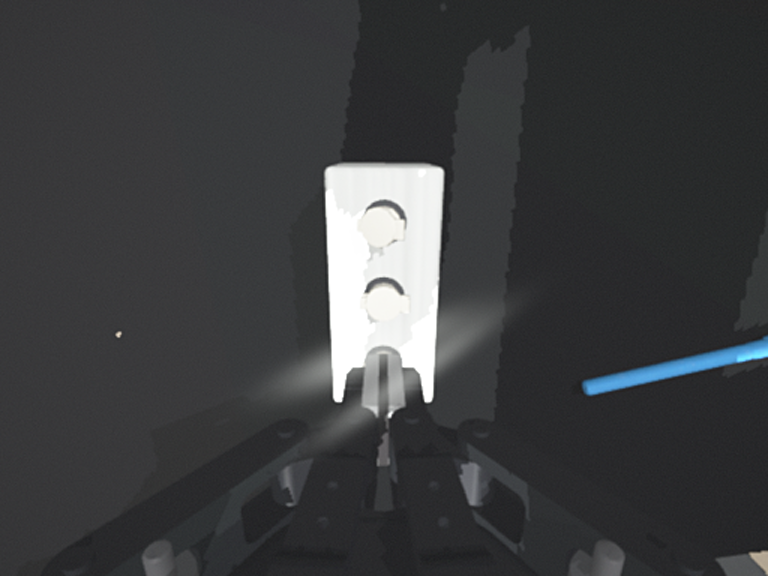

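The wrist view shows the closed fingertips at (383,355) over the near cap. The middle cap (384,303) is shut and the far cap (381,228) is open. I'll keep going down until I feel force.

```bash
python3 -m jog '[[[0,0,-1,0],[0,0,-1,0],[0,0,-1,0],[0,0,0,0],[0,0,0,0],[0,0,0,0],[0,0,0,0],[0,0,0,0]]]'
```

```text
t: 5.25
tcp_pos: [0.4707, 0.1841, 0.2347]
tool_rot: [-0.634, 0.773, 0.0, 0.0]
force: [-0.8, 0.8, -0.3]
finger_gap: 0.0
```

```bash
python3 -m jog '[[[0,0,-1,0],[0,0,-0.5,0],[0,0,0,0],[0,0,0,0],[0,0,0,0],[0,0,0,0],[0,0,0,0],[0,0,0,0]]]'
```

```text
t: 6.25
tcp_pos: [0.4706, 0.1841, 0.2344]
tool_rot: [-0.634, 0.773, -0.0, 0.0]
force: [-1.6, -1.1, 10.2]
finger_gap: -0.002
```

```bash
python3 -m jog '[[[0,0,30,0],[29,-6,0,0],[30,-6,0,0],[0,0,-12,0],[0,0,-4,0],[0,0,-4,0],[0,0,-4,0],[0,0,-3,0]]]';  python3 -m jog '[[[0,0,-1,0],[0,0,-1,0],[0,0,-1,0],[0,0,0,0],[0,0,0,0],[0,0,0,0],[0,0,0,0],[0,0,0,0]]]'
```

```text
t: 7.25
tcp_pos: [0.5292, 0.1722, 0.236]
tool_rot: [-0.634, 0.773, 0.0, -0.0]
force: [0.2, -0.5, 1.3]
finger_gap: 0.0
t: 8.25
tcp_pos: [0.5295, 0.1722, 0.2344]
tool_rot: [-0.634, 0.773, -0.0, 0.0]
force: [-2.4, -0.2, 7.7]
finger_gap: -0.006
```

Both caps bottomed out at the shut height with 8–10 N. I'll retreat and check, opening the fingers meanwhile.

```bash
python3 -m jog '[[[0,0,50,0],[-40,8,40,0],[-40,8,0,0],[0,0,0,0],[0,0,0,0],[0,0,0,0],[0,0,0,0],[0,0,0,0]]]' 100 60
python3 - <<'E'
from h import *
c=manip.camera_info("wrist");im=manip.snapshot("wrist")[:,:,::-1].copy()
hsv=cv2.cvtColor(im,cv2.COLOR_BGR2HSV)
m=((hsv[...,2]>120)&(hsv[...,1]<50)).astype(np.uint8)
u,v=map(int,proj(c,[.52,.175,.055]));n,l,st,ce=cv2.connectedComponentsWithStats(m);k=l[v,u] or l[v+6,u+8];print(u,v,st[k])
cnt=max(cv2.findContours((l==k).astype(np.uint8),cv2.RETR_EXTERNAL,cv2.CHAIN_APPROX_NONE)[0],key=len)
P=np.array([ray(c,*q,.052)[:2]*1000 for q in cnt[:,0]],np.float32);print(cv2.minAreaRect(P))
x,y,w,h=st[k][:4];a=cv2.resize(im[y-8:y+h+8,x-8:x+w+8],None,fx=5,fy=5,interpolation=cv2.INTER_CUBIC)
a=(255*(a/255.)**2.5).astype(np.uint8);cv2.imwrite("pics/w4.png",a[:600,:800])
E
```

```text
t: 9.25
tcp_pos: [0.4501, 0.1879, 0.3229]
tool_rot: [-0.634, 0.773, 0.0, -0.0]
force: [-0.6, 0.9, -1.0]
finger_gap: 1.005
255 117 [ 229   81   54  116 5851]
((499.08892822265625, 179.36068725585938), (44.12063217163086, 99.21220397949219), 78.48006439208984)
```

View pics/w4.png

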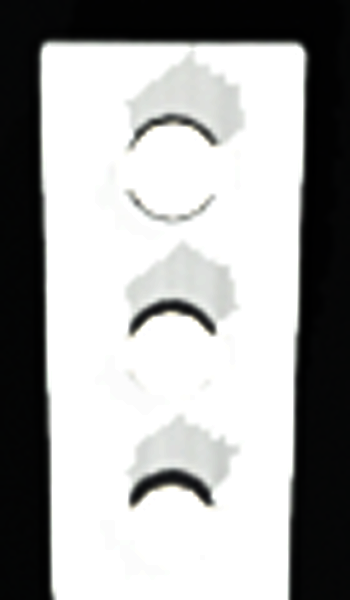

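All three caps now look the same, shut and round, at (172,168), (172,345) and (172,525). The block hasn't moved: (0.499,0.179), yaw -11.5°. Next I'll grasp it.

```bash
python3 -m jog '[[[25,-4,0,0],[24,-4,0,0],[0,0,0,0],[0,0,-35,0],[0,0,-35,0],[0,0,-30,0],[0,0,-27,0],[0,0,0,0]]]' && python3 -m jog '[[[0,0,0,0],[0,0,0,0],[0,0,0,0],[0,0,0,0],[0,0,0,0],[0,0,0,0],[0,0,0,0],[0,0,0,0]]]' 0 60
```

```text
t: 10.3
tcp_pos: [0.4968, 0.1801, 0.1946]
tool_rot: [-0.634, 0.773, 0.002, -0.003]
force: [0.4, 0.9, 0.2]
finger_gap: 1.003
t: 11.3
tcp_pos: [0.499, 0.1802, 0.1977]
tool_rot: [-0.634, 0.773, -0.001, 0.001]
force: [-1.0, -0.3, 5.2]
finger_gap: 0.507
```

```bash
python3 -m jog '[[[0,0,8,0],[0,0,10,0],[0,0,10,0],[3,-20,0,2],[3,-30,0,3],[3,-40,0,3],[3,-40,0,3],[3,-30,0,3]]]' && python3 -m jog '[[[4,-40,0,3],[4,-40,0,3],[4,-40,0,3],[4,-40,0,2],[0,-20,0,0],[0,-17,0,0],[0,0,0,0],[0,0,0,0]]]'
python3 - <<'E'
from h import *
s=manip.sense();print(s["tcp_pos"],s["q"][0]-s["q"][5],s["force"])
im=manip.snapshot("wrist")[:,:,::-1]
cv2.imwrite("pics/w5.png",cv2.resize(im,(768,576),interpolation=cv2.INTER_CUBIC))
E
```

```text
t: 12.3
tcp_pos: [0.5138, 0.0186, 0.2247]
tool_rot: [0.724, -0.69, 0.0, -0.0]
force: [0.7, -0.4, -2.2]
finger_gap: 0.501
t: 13.3
tcp_pos: [0.5293, -0.1757, 0.2241]
tool_rot: [0.787, -0.617, -0.001, -0.0]
force: [-0.5, 0.2, -3.2]
finger_gap: 0.504
[ 0.52925665 -0.17569553  0.22407338] -1.330210010013198 [-0.51761477  0.24719971 -3.17337348]
```

View pics/w5.png

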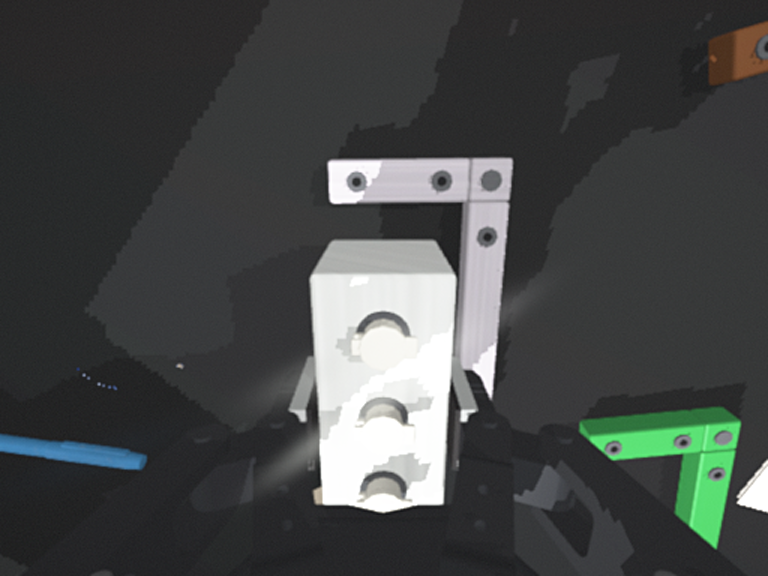

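The block is upright in the grip and parallel to the bars. The inner corner is at (464,203), with the bars running left and down from it. I'll refine the corner estimate.

Run:
```python
from h import *
c=manip.camera_info("wrist")
g=lambda u,v,z:ray(c,u/1.5,v/1.5,z)[:2]
i=g(464,203,.014);e=g(331,203,.014);l=g(461,330,.014)
print(i,e,l,np.degrees(np.arctan2(*(i-l)[::-1])),np.degrees(np.arctan2(*(i-e)[::-1]))+90)
s=manip.sense()
# block top front edge at z = lift+.052
for z in(.075,.08,.085):
    a=g(313,273,z);b=g(455,273,z);print(z,a,b,np.linalg.norm(a-b))
th=np.radians(13.8);R=np.array([[np.cos(th),-np.sin(th)],[np.sin(th),np.cos(th)]])
print("home",i+R@[-.05,.022],"tcp in datum mm",(R.T@(s["tcp_pos"][:2]-i))*1000)
a=g(313,273,.08);b=g(455,273,.08);print("front mid in datum",(R.T@((a+b)/2-i))*1000)
```

```text
[ 0.59861728 -0.19362201] [ 0.58494494 -0.13814509] [ 0.54138374 -0.21017046] 16.12664052686017 13.844704986691553
0.075 [ 0.5721534  -0.14286654] [ 0.5823269 -0.1840665] 0.04243744705590266
0.08 [ 0.57378237 -0.14339303] [ 0.58352201 -0.18283593] 0.04062761059366754
0.085 [ 0.57541135 -0.14391952] [ 0.58471711 -0.18160536] 0.03881777413143236
home [ 0.54481283 -0.18418373] tcp in datum mm [-62.96735275  34.07853663]
front mid in datum [-12.11171749  34.38924882]
```

```bash
python3 -m jog '[[[0,0,-10,0],[0,0,-10,0],[0,0,-4,0],[0,0,-1,0],[0,0,-1,0],[0,0,0,0],[0,0,0,0],[0,0,0,0]]]'; python3 -m jog '[[[0,0,-1,0],[0,0,0,0],[0,0,0,0],[0,0,0,0],[0,0,0,0],[0,0,0,0],[0,0,0,0],[0,0,0,0]]]'
```

```text
t: 14.35
tcp_pos: [0.5297, -0.177, 0.1984]
tool_rot: [0.786, -0.618, 0.0, -0.0]
force: [0.4, 0.7, -3.1]
finger_gap: 0.505
t: 15.35
tcp_pos: [0.5297, -0.1769, 0.1977]
tool_rot: [0.787, -0.618, 0.0, -0.0]
force: [-2.4, 0.8, 4.9]
finger_gap: 0.502
```

```bash
python3 -m jog '[[[0.5,-2.2,0,0],[0.5,-2.2,0,0],[0.5,-2.2,0,0],[0.5,-2.2,0,0],[0,0,0,0],[0,0,0,0],[0,0,0,0],[0,0,0,0]]]'; python3 -m jog '[[[2.9,0.7,0,0],[2.9,0.7,0,0],[2.9,0.7,0,0],[1.9,0.5,0,0],[0,0,0,0],[0,0,0,0],[0,0,0,0],[0,0,0,0]]]'
```

```text
t: 16.35
tcp_pos: [0.5314, -0.1847, 0.1977]
tool_rot: [0.786, -0.618, -0.001, -0.0]
force: [-1.5, 3.3, 6.2]
finger_gap: 0.503
t: 17.35
tcp_pos: [0.5416, -0.1831, 0.1977]
tool_rot: [0.787, -0.617, -0.001, 0.0]
force: [-5.0, -0.2, 7.1]
finger_gap: 0.503
```

```bash
python3 -m jog '[[[0.4,-1.5,0,0],[0,0,0,0],[0,0,0,0],[0.2,-1,0,0],[0,0,0,0],[0,0,0,0],[0,0,0,0],[0,0,0,0]]]'; python3 -m jog '[[[1.5,0.4,0,0],[0,0,0,0],[0,0,0,0],[1,0.2,0,0],[0,0,0,0],[0,0,0,0],[0,0,0,0],[0,0,0,0]]]'
```

```text
t: 18.35
tcp_pos: [0.5421, -0.1845, 0.1977]
tool_rot: [0.787, -0.618, -0.002, -0.0]
force: [-2.9, 4.2, 8.2]
finger_gap: 0.503
t: 19.35
tcp_pos: [0.5441, -0.1845, 0.1977]
tool_rot: [0.787, -0.617, -0.002, 0.001]
force: [-6.3, -0.2, 8.1]
finger_gap: 0.502
```

```bash
python3 -m jog '[[[0.5,-1.9,0,0],[0,0,0,0],[0,0,0,0],[0,0,0,0],[0,0,0,0],[0,0,0,0],[0,0,0,0],[0,0,0,0]]]'; python3 -m jog '[[[1.9,0.5,0,0],[0,0,0,0],[0,0,0,0],[0,0,0,0],[0,0,0,0],[0,0,0,0],[0,0,0,0],[0,0,0,0]]]'
```

```text
t: 20.35
tcp_pos: [0.5448, -0.1859, 0.1977]
tool_rot: [0.787, -0.617, -0.002, 0.0]
force: [-4.8, 2.8, 9.3]
finger_gap: 0.506
t: 21.35
tcp_pos: [0.546, -0.1858, 0.1978]
tool_rot: [0.787, -0.617, -0.003, 0.001]
force: [-7.2, -0.4, 10.8]
finger_gap: 0.503
```

```bash
python3 -m jog '[[[0.5,-1.9,0,0],[0,0,0,0],[0.5,-1.9,0,0],[0,0,0,0],[0,0,0,0],[0,0,0,0],[0,0,0,0],[0,0,0,0]]]'; python3 -m jog '[[[1.9,0.5,0,0],[0,0,0,0],[0,0,0,0],[0,0,0,0],[0,0,0,0],[0,0,0,0],[0,0,0,0],[0,0,0,0]]]'
```

```text
t: 22.35
tcp_pos: [0.5466, -0.1879, 0.1978]
tool_rot: [0.787, -0.617, -0.004, 0.0]
force: [-5.7, 7.5, 13.7]
finger_gap: 0.502
t: 23.35
tcp_pos: [0.5473, -0.1878, 0.1979]
tool_rot: [0.787, -0.617, -0.006, 0.001]
force: [-11.7, 3.4, 16.4]
finger_gap: 0.504
```

Run:
```python
from h import *
s=manip.sense();print(s["force"],s["ft_torque"])
im=manip.snapshot("wrist")[:,:,::-1]
a=im[100:290,180:370];a=(255*np.clip(a/255.,0,1)**.8).astype(np.uint8)
cv2.imwrite("pics/w6.png",cv2.resize(a,(600,600),interpolation=cv2.INTER_CUBIC))
```

```text
[-11.6892628    3.3713775   16.35147655] [0.69467637 1.30672688 0.3059671 ]
```

View pics/w6.png

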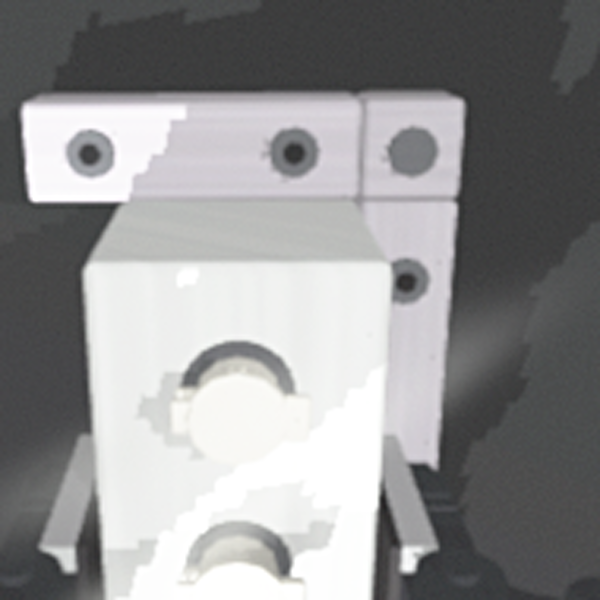

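The crop shows the block's end at the short bar's edge (120–360,203) and its right side running into the inner corner (360,200), with no gap visible. I'll ease the down-push and add side push.

```bash
python3 -m jog '[[[0,0,1,0],[0,0,0,0],[0.5,-1.9,0,0],[0,0,0,0],[0,0,0,0],[0,0,0,0],[0,0,0,0],[0,0,0,0]]]'; python3 -m jog '[[[0.5,-1.9,0,0],[0,0,0,0],[0,0,0,0],[0,0,0,0],[0,0,0,0],[0,0,0,0],[0,0,0,0],[0,0,0,0]]]'
```

```text
t: 24.4
tcp_pos: [0.5476, -0.1885, 0.1981]
tool_rot: [0.787, -0.617, -0.007, 0.001]
force: [-9.6, 7.5, 11.7]
finger_gap: 0.503
t: 25.4
tcp_pos: [0.5478, -0.1891, 0.1981]
tool_rot: [0.787, -0.617, -0.009, 0.0]
force: [-9.1, 12.3, 13.2]
finger_gap: 0.502
```

```bash
python3 -m jog '[[[1.5,0.4,0,0],[1.5,0.4,0,0],[0,0,0,0],[0,0,0,0],[0,0,0,0],[0,0,0,0],[0,0,0,0],[0,0,0,0]]]'
python3 - <<'E'
from h import *
from scipy.spatial.transform import Rotation as Q
s=manip.sense();M=Q.from_quat(s["tool_rot"]).as_matrix();th=np.radians(13.8)
ux=np.array([np.cos(th),np.sin(th),0]);uy=np.array([-ux[1],ux[0],0])
f=s["force"];g=s["tcp_pos"]+.155*M[:,2]
print("F datum",f@ux,f@uy,f[2],"tool tilt",M[:2,2],"yaw",np.degrees(np.arctan2(M[1,0],M[0,0]))+90,"grasp",g)
im=manip.snapshot("top");c=manip.camera_info("top");cv2.imwrite("pics/top1.png",im[:,:,::-1])
w=manip.snapshot("wrist")[:,:,::-1];cv2.imwrite("pics/w7.png",cv2.resize(w[100:290,180:370],(600,600),interpolation=cv2.INTER_CUBIC))
E
```

```text
t: 26.4
tcp_pos: [0.549, -0.189, 0.1982]
tool_rot: [0.787, -0.616, -0.011, 0.002]
force: [-16.4, 7.1, 19.5]
finger_gap: 0.506
F datum -14.250870686324484 10.851276869501337 19.52749995513301 tool tilt [-0.01929006  0.01019716] yaw 13.900998200829136 grasp [ 0.54596885 -0.18738157  0.04326881]
```

View pics/w7.png

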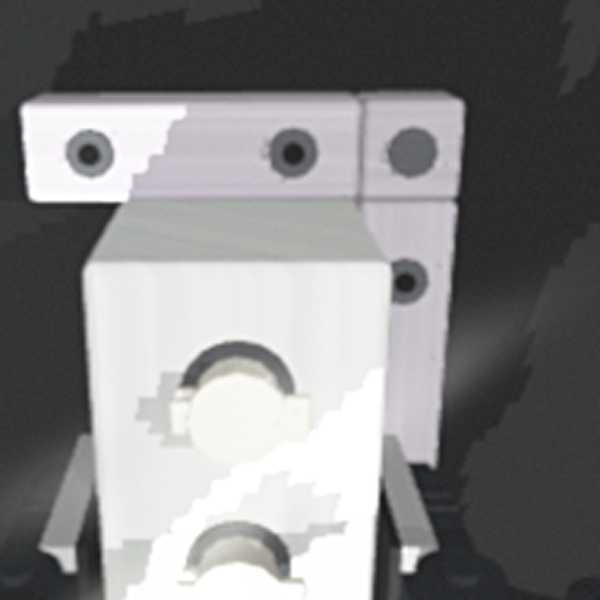

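The view is unchanged under the extra push, so the block is seated. I'll reduce the bench load so friction carries less of the pressing, and check that the forces persist.

```bash
python3 -m jog '[[[0,0,1,0],[0,0,0.5,0],[0,0,0,0],[0.4,-1.5,0,0],[0,0,0,0],[0,0,0,0],[0,0,0,0],[0,0,0,0]]]';  python3 -m jog '[[[0.7,0.2,0,0],[0,0,0,0],[0,0,0,0],[0,0,0,0],[0,0,0,0],[0,0,0,0],[0,0,0,0],[0,0,0,0]]]'
python3 - <<'E'
from h import *
from scipy.spatial.transform import Rotation as Q
s=manip.sense();M=Q.from_quat(s["tool_rot"]).as_matrix();th=np.radians(13.8)
ux=np.array([np.cos(th),np.sin(th),0]);uy=np.array([-ux[1],ux[0],0])
f=s["force"];g=s["tcp_pos"]+.155*M[:,2]
print("F datum",f@ux,f@uy,f[2],"tool tilt",M[:2,2],"grasp",g)
E
```

```text
t: 27.5
tcp_pos: [0.5493, -0.1895, 0.1985]
tool_rot: [0.787, -0.616, -0.012, 0.001]
force: [-13.4, 10.5, 10.7]
finger_gap: 0.507
t: 28.5
tcp_pos: [0.5495, -0.1894, 0.1985]
tool_rot: [0.788, -0.616, -0.012, 0.002]
force: [-13.5, 9.4, 13.3]
finger_gap: 0.499
F datum -10.893227987013898 12.303946194932308 13.347282321281503 tool tilt [-0.02188239  0.01238733] grasp [ 0.54614    -0.18749218  0.04352768]
```

```bash
python3 -m jog '[[[0,0,0.7,0],[0.3,-1,0,0],[0.5,0.1,0,0],[0,0,0,0],[0,0,0,0],[0,0,0,0],[0,0,0,0],[0,0,0,0]]]'
python3 - <<'E'
from h import *
s=manip.sense();c=manip.camera_info("wrist");w=manip.snapshot("wrist")[:,:,::-1]
cv2.imwrite("pics/w8.png",cv2.resize(w,(768,576),interpolation=cv2.INTER_CUBIC))
th=np.radians(13.8);ux=np.array([np.cos(th),np.sin(th),0]);uy=np.array([-ux[1],ux[0],0]);f=s["force"];print(f@ux,f@uy,f[2])
E
```

```text
t: 29.5
tcp_pos: [0.5499, -0.1897, 0.1986]
tool_rot: [0.788, -0.616, -0.014, 0.002]
force: [-15.1, 10.4, 10.6]
finger_gap: 0.501
-12.203104629986347 13.739801891671041 10.606827508919434
```

View pics/w8.png

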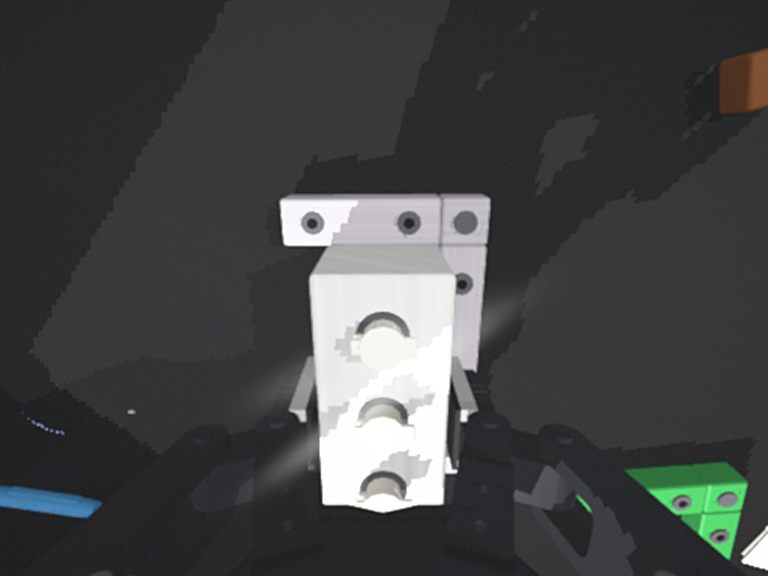

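The final view shows the block end against the short bar (y≈245), its right side in the inner corner (440,245), and the caps shut. Forces on both bars are steady, so I'm handing in.

```bash
python3 -c "
from station import manip
print(manip.sign_off())"
```

```text
the job is handed in; nothing more can be done
None
```

I pressed the two open caps shut, then gripped the block across its width at 60 N and carried it to the grey corner. I set it on the bench, pushed it against both bars, and handed the job in at about 29.6 s, still holding and pressing.

**Caps:** Both open caps bottomed out at the shut height with 8–10 N. In the pictures afterwards all three looked alike and shut.

**Seating:** At the end the tool was pushing with about 12 N towards the short bar and 14 N towards the long bar. The down-push was about 11 N. The last picture shows no gap at either bar, and extra push no longer moved the block.

**Not confirmed:**
- I couldn't measure the force on each bar separately. Bench friction could carry up to roughly 7 N of the push, which should still leave several newtons on each bar.
- My two measurements of the corner disagreed by about 2–3 mm, so I seated the block by contact and force rather than by coordinates. By the nearer measurement, the final grasp point is about 3 mm from home, towards the long bar.
- The tool leaned about 0.03 rad under load. The limit for the block is 0.06 rad, but I didn't measure the block's own tilt.
- I didn't check the positions of the other things at the end. The path kept clear of them, and no unexpected contact forces showed up.

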